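# Hang a damp probe in its guide over a carved panel

## Task

Pull the black plug out of the guide hole in the bridge over the carved panel and put it in the shallow tray. Then take the square-handled damp probe from the rack and lower its rod through that hole without touching the bridge or the wood, until the tip is about half-way between the bridge plate's underside and the sunk wood below. Finish while holding the probe there, upright, still and centred in the hole, and leave the round-handled probe, the chisel and the offcut where they are.

Things in the scene. Friction and masses are not known exactly. Their poses are not given: they have to be found in the camera images.
- bore_top (a point): Centre of the guide hole, at the top face of the aluminium bridge plate (100 mm above the bench). The hole, 24 mm wide, goes straight down through the 20 mm plate. The sunk wooden field below it lies 76 mm under this point (56 mm under the plate's underside). z is up.
- bridge: The fixed aluminium bridge: plate 80 (x) x 170 (y) x 20 mm on two end legs 50 mm high, the space beneath open to front and back; its origin is straight under the hole at bench height, z up, y along the plate.
- panel: The fixed carved oak panel, 220 (x) x 180 (y) x 30 mm, origin at the centre of its underside at bench height; the bridge stands on its border. Its sunk field is 24 mm above the bench.
- plug_center (a point): Middle of the body of the loose black rubber plug, half-way up: an upright cylinder 34 mm across, 46 mm tall, 50 g, whose shoulder rests on the plate 23 mm below this point. Below the shoulder a spigot 20 mm across and 8 mm long sits loosely in the hole. z is its axis.
- plug: The same plug; origin on its axis at the shoulder, 23 mm below its middle.
- tray_floor (a point): Centre of the inner floor (5 mm above the bench) of the fixed shallow square grey plastic tray, outside 150 x 150 mm, walls 5 mm thick and 18 mm high above the bench; x and y lie along its sides.
- probe_grip (a point): Middle of the probe's dark wooden handle, half-way up: square, 22 x 22 mm, 50 mm tall, flat sides along its x and y. The probe (about 130 g) hangs upright in one of the rack's two holes, the handle's underside, 25 mm below this point, resting on the rack's top. At the start its x points across the rack.
- rack: The fixed wooden rack, 70 (x) x 170 (y) mm, top 130 mm above the bench, on two end legs; origin under its centre at bench height. Its two 16 mm holes are 50 mm either side of the centre along y and go through the 20 mm top; one holds the square-handled probe, the other the round-handled one.
- probe_tip (a point): Tip of the probe's steel rod, which is 10 mm thick and runs down the handle's axis: 110 mm below the handle's underside, 135 mm below the handle's middle. z points up the rod.
- probe: The same probe; origin on its axis at the handle's underside.
- short_probe: Round-handled short probe (handle 38 mm across, 30 mm tall) hanging in the other rack hole, a bystander; origin at its handle's underside.
- chisel: Yellow-handled chisel lying on the bench beyond the tray, roughly along the bench's y, a bystander, 240 x 26 x 16 mm; origin under its middle, blade towards its x.
- offcut: Wooden offcut lying on the bench to the left of the carved panel, a bystander, 80 x 50 x 35 mm; origin at the centre of its underside.

How it is judged (in metres and radians):
On the way, in this order (a step that is already met when the one before it is completed fails the run):
1. the plug lies in the tray, let go (x of plug_center in the frame of tray_floor between -0.072 and 0.072 m and y of plug_center in the frame of tray_floor between -0.072 and 0.072 m and z of plug_center in the frame of tray_floor below 0.045 m and contact force between plug and the fingers below 0.1 N and linear speed of plug below 0.05 m/s), for 0.2 s.
2. the square-handled probe is lifted out of the rack (height (world z) of probe_tip above 0.131 m and contact force between probe and the fingers above 1 N), for 0.1 s.
At the end, for the whole second after the job is handed in: Plug let go, at rest in the tray. Square-handled probe held in the guide hole, still, upright (0.06 rad), tip within 4 mm of the hole axis (handle within 8 mm) and 12 to 46 mm below the plate underside (half-way is 28), touching neither bridge nor panel (all of step 1 and horizontal distance between probe_tip and bore_top below 0.004 m and horizontal distance between probe_grip and bore_top below 0.008 m and angle between probe_tip's own z axis and vertical below 0.06 rad and z of probe_tip in the frame of bore_top between -0.066 and -0.032 m and contact force between probe and bridge below 0.2 N and contact force between probe and panel below 0.2 N and contact force between probe and the fingers above 1 N and linear speed of probe below 0.02 m/s); the arm keeps its last pose, push and grip.
It fails at once if the probe touches the bridge (contact force between probe and bridge above 0.3 N).
It fails at once if the probe touches the carved panel (contact force between probe and panel above 0.3 N).
It fails at once if a bystander (round-handled probe, chisel, offcut) is moved by more than 30 mm (distance of any of short_probe, chisel, offcut from where it was at the start of the episode above 0.03 m).
It also fails if it takes over 61 s, if anything falls off the work surface, if the arm or the gripper's body presses on something with over 40 N, if the wrist force passes 120 N, or if a joint passes its speed limit or range.

## Robot

A 6-joint arm with a two-finger parallel gripper is mounted at the origin on the work surface. World frame = base frame: x ahead of the robot, y to its left, z up, the work surface at z = 0. Lengths are in mm, angles in rad, forces in N, time in s.
With the tool pointing down it reaches from about 350 to 875 mm from the base axis. Payload 4.2 kg.
Tool frame: the origin (TCP) lies midway between the tips of the shut fingers; the grasp point (between the pads) lies 19 mm behind it; z points along the fingers, y is the line along which they close (so a half turn about z gives the same grasp; the last joint's range is limited). The gripper opens to 85 mm and grips with 20 to 120 N. Pads are 22 mm wide; open, the fingers measure 114 mm over their backs; the gripper's body (76 mm by 85 mm) begins 54 mm behind the grasp point. The pads swing forward as they close: fully open they stand 13 mm farther back than shut.
Start: joints at [1.522, 0.385, 0.008, 0, -1.194, -0.259], TCP at [189.319, 595.615, 231.312] pointing down, gripper open.
Joint ranges: [-3.14, 3.14], [-1.21, 2.06], [-1.07, 1.41], [-3.16, 2.05], [-2.99, -0.16], [-3.1, 3.1]. Speed limits (rad/s): [2.79, 2.79, 3.14, 3.14, 3.14, 3.14].

## Interface

Orientations are given as a unit quaternion [x, y, z, w].
In Python, from bench import arm gives the robot as it stands. The module is installed in compiled form; this text tells all that it offers.
- The arm moves only by the shell command python3 -m handwheel 'ROWS' [OPENING]. ROWS is JSON, a list of rows, each an object of numbers: "x", "y", "z": the shift along the world's x, y, z each as a share of 20 cm, from -1 to 1; "ax", "ay", "az": the turn, a rotation vector about the world's x, y, z each as a share of 90 degrees, from -1 to 1. In form: [{"x": .., "y": .., "z": .., "ax": .., "ay": .., "az": ..}, ...]. A call has exactly 8 rows; each row shifts and turns the commanded pose from where the row before left it; what a row does not reach is not made up. A row lasts 1/10 s, in which the tool goes at most 50 mm and 8.59 degrees, less where a joint would pass 70% of its speed; a pose out of reach is approached as far as the arm can. A call with a number of a shift or a turn outside -1 to 1 is refused whole. A call with a gripper value outside its range is refused whole. OPENING is the opening, from -1 (shut) to 1 (fully open), set as the call begins (- or left out, the last holds). The fingers move at their own pace and stop on an object; the grip force is fixed at half the most. Time passes only in rows, so rows that do not move let the fingers close, or fill a call up. It gives the time, the measured TCP pose, the force, the opening and the grip force at its end, in the units of the state.
- arm.read_state(): the state, without advancing time (a new reading comes with each control period).
- arm.get_image(name): name is "scene" or "top" or "wrist"; returns the picture (480x640x3 uint8, red, green, blue); there is no depth.
- arm.camera_params(name): a dict with "K" (3x3 intrinsics, pixels), "k1" (the pictures are not rectified: a ray, as slopes to the right and down, at radius r is drawn at 1 + k1 r^2 times it, then the intrinsics apply), "position" and "orientation" of the camera in the world. Camera axes: x right, y down, z forward; pixel columns grow to the right and rows downward; lengths in mm; the calibration is good to about 2 mm. A picture is of the moment at which its call begins: read the wrist's pose just before it. camera_params takes no time and is no camera call; for the wrist camera it gives the pose at the moment of the call.
- arm.job_done(): hands the job in; it is judged then, once.
The state is a dict: "clock": time; "joints": joint angles; "joint_vel": joint speeds; "joint_efforts": joint torques, N m; "position": TCP position; "ee_rot": TCP orientation; "contact_force": force on the tool from outside, world axes, zero at the start; "wrist_torque": the same for the moment, N m; "gripper_width": finger opening in mm; "grasp_force": force on a finger pad.
Only numpy, scipy, OpenCV 4.12 (cv2) and the standard library are available. Lean on these libraries where they do the work, as an engineer would, in place of code of your own. Each camera call takes 0.05 s, during which the arm holds its last target. There are 200 camera calls.

## Working session

There is one attempt and no reset: what is moved stays moved. The work goes in short steps, Python scripts to look and compute and a shell command to move; the robot and the scene stay as the last step left them, time stands still between calls to the robot, and variables do not carry over. Pictures are saved under pics/ and viewed, at most 11 in all, crops included, and the job is handed in when it is done.

```bash
mkdir -p pics; cat > h.py <<'E'
import numpy as np, cv2
from bench import arm
from scipy.spatial.transform import Rotation as R
def cam(n):
    return arm.camera_params(n)
def ray(p,uv):
    K=np.array(p["K"]);uv=np.atleast_2d(uv).astype(float)
    d=np.c_[(uv[:,0]-K[0,2])/K[0,0],(uv[:,1]-K[1,2])/K[1,1]]
    u=d.copy()
    for _ in range(30): u=d/(1+p["k1"]*(u**2).sum(1,keepdims=True))
    q=np.array(p["orientation"])
    M=R.from_quat(q).as_matrix() if q.size==4 else q
    return np.array(p["position"]),np.c_[u,np.ones(len(u))]@M.T
def onz(p,uv,z):
    o,d=ray(p,uv); return o+d*((z-o[2])/d[:,2])[:,None]
def proj(p,X):
    q=np.array(p["orientation"]);M=R.from_quat(q).as_matrix() if q.size==4 else q
    c=(np.atleast_2d(X)-np.array(p["position"]))@M; s=c[:,:2]/c[:,2:]
    s=s*(1+p["k1"]*(s**2).sum(1,keepdims=True)); K=np.array(p["K"])
    return np.c_[s[:,0]*K[0,0]+K[0,2],s[:,1]*K[1,1]+K[1,2]]
def shot(n,f):
    p=cam(n);im=arm.get_image(n);cv2.imwrite("pics/"+f,cv2.cvtColor(im,cv2.COLOR_RGB2BGR));return p,im
E
python3 - <<'E'
from h import *
print(arm.read_state())
for n in("top","scene","wrist"):
    p,_=shot(n,n+"0.png");print(n,p)
E
```

```text
{'clock': 0.0, 'joints': array([ 1.52159250e+00,  3.85561827e-01,  6.62904018e-03, -5.18640443e-04,
       -1.19400787e+00, -2.58601366e-01]), 'joint_vel': array([ 0.00218712,  0.00188663,  0.0002192 ,  0.00029073,  0.0010031 ,
       -0.0017397 ]), 'joint_efforts': array([-5.13113100e-04, -3.92286336e+01,  1.88401937e+01,  4.18623403e+00,
       -4.68639715e-03, -6.65829951e-07]), 'position': array([189.15338128, 595.07282385, 230.21675202]), 'ee_rot': array([ 9.88165086e-01, -1.53390205e-01, -1.27657314e-04,  1.09148500e-03]), 'contact_force': array([0.63160193, 0.58569192, 0.08403248]), 'wrist_torque': array([-0.00806393,  0.05154749, -0.02879941]), 'grasp_force': 0.0, 'gripper_width': 85.02032824541159}
top {'K': array([[556.66039356,   0.        , 315.58921588],
       [  0.        , 556.66039356, 237.25400261],
       [  0.        ,   0.        ,   1.        ]]), 'k1': -0.14455126680359293, 'position': array([ 493.33375429,   39.87154727, 1574.4524219 ]), 'orientation': array([ 0.71206692, -0.70161364,  0.01775501, -0.01958987])}
scene {'K': array([[434.66431729,   0.        , 317.51628611],
       [  0.        , 434.66431729, 239.65897626],
       [  0.        ,   0.        ,   1.        ]]), 'k1': -0.024655920415847712, 'position': array([1089.88225269, -302.7995264 ,  753.79095184]), 'orientation': array([ 0.81406164,  0.4533176 , -0.17621822, -0.31741761])}
wrist {'K': array([[331.54817912,   0.        , 320.35351384],
       [  0.        , 331.54817912, 235.30003788],
       [  0.        ,   0.        ,   1.        ]]), 'k1': -0.06326682401300628, 'position': array([266.27460137, 570.85066182, 372.13078554]), 'orientation': array([-0.58269124,  0.79651452,  0.12932134, -0.09649624])}
```

View pics/top0.png

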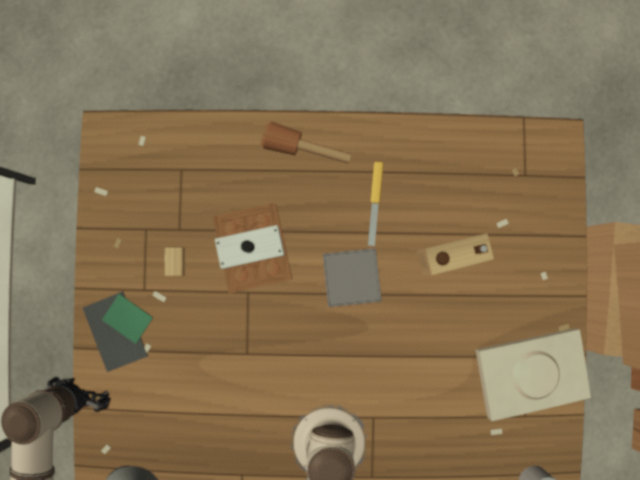

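View pics/scene0.png

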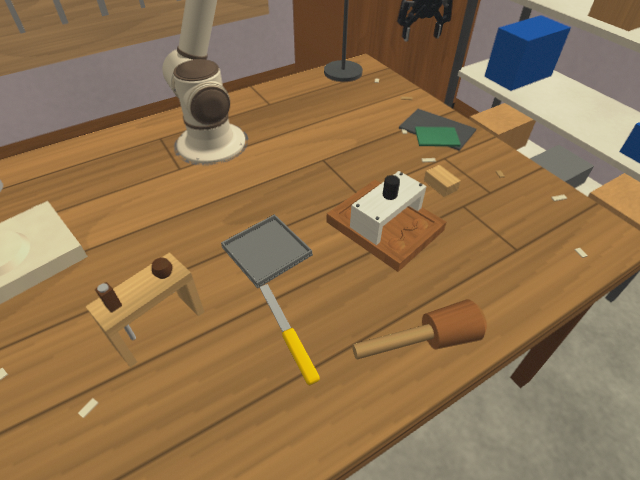

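The top view shows the plug at (248,246) on the white plate, the tray at (352,277), the round probe at (442,258) and the square probe at (482,249). The scene view agrees with this.

```bash
python3 - <<'E'
from h import *
p=cam("top");im=cv2.cvtColor(cv2.imread("pics/top0.png"),cv2.COLOR_BGR2RGB)
hsv=cv2.cvtColor(im,cv2.COLOR_RGB2HSV);H,S,V=[hsv[...,i].astype(int) for i in range(3)]
def big(m,box):
    k=np.zeros(m.shape,np.uint8);x0,y0,x1,y1=box;k[y0:y1,x0:x1]=m[y0:y1,x0:x1]*255
    c=max(cv2.findContours(k,0,1)[0],key=cv2.contourArea);return c
def rect(m,box,z,name):
    c=big(m,box);r=cv2.minAreaRect(c);b=onz(p,cv2.boxPoints(r),z)
    e=b[1]-b[0];f=b[2]-b[1]
    if np.linalg.norm(f)>np.linalg.norm(e): e,f=f,e
    print(name,np.round(r[0],1),b.mean(0).round(1),'len',np.linalg.norm(e).round(),np.linalg.norm(f).round(),'yaw long',np.degrees(np.arctan2(e[1],e[0])).round(1))
rect((S<60)&(V>130),(200,210,300,285),100,'plate')
rect((V<50),(225,225,270,265),146,'plug')
rect((S<60),(315,240,390,312),18,'tray')
rect((S>60)&(V>140),(415,225,500,282),130,'rack')
rect((V<80),(432,245,453,270),160,'round')
rect((V<110),(470,240,490,260),180,'square')
# scene cross-check
s=cam("scene")
for uv,z in (((391,181),146),((391,197),100),((267,249),5),((162,262),160),((104,287),180)): print(onz(s,uv,z).round(0))
crop=im[220:300,200:500];cv2.imwrite("pics/c0.png",cv2.resize(crop,None,fx=2.6,fy=2.6,interpolation=2)[...,::-1])
E
```

```text
plate [248.9 246.5] [544.1 221.3 100. ] len 174.0 83.0 yaw long -76.8
plug [247.5 246. ] [543.7 219.1 146. ] len 23.0 21.0 yaw long -89.1
tray [351.6 277.2] [465.5 -57.7  18. ] len 148.0 146.0 yaw long -82.8
rack [457.  257.6] [ 521.9 -327.7  130. ] len 228.0 121.0 yaw long -87.7
round [440.7 262.1] [ 509.2 -276.7  160. ] len 13.0 6.0 yaw long -115.6
square [477.5 249. ] [ 543.3 -367.   180. ] len 18.0 16.0 yaw long -170.2
[[553. 219. 146.]]
[[556. 223. 100.]]
[[469. -54.   5.]]
[[ 527. -278.  160.]]
[[ 548. -378.  180.]]
```

View pics/c0.png

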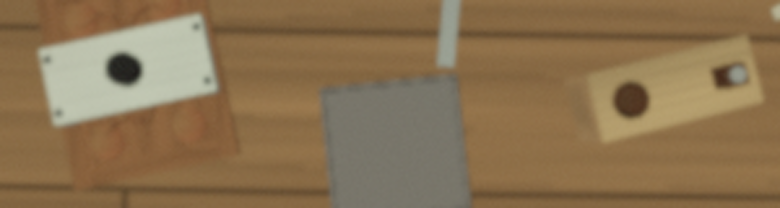

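The crop shows the plate, with the plug centred on it, and the rack, both yawed about 13°. The square handle is at crop (732,76), about (546,-372) in world coordinates. I'll move above the plug.

```bash
python3 -m handwheel '[{"x":0.17,"y":-0.18,"az":-0.083},{"x":0.17,"y":-0.18,"az":-0.083},{"x":0.17,"y":-0.18,"az":-0.083},{"x":0.17,"y":-0.18,"az":-0.083},{"x":0.17,"y":-0.18,"az":-0.083},{"x":0.17,"y":-0.18,"az":-0.083},{"x":0.17,"y":-0.18,"az":-0.083},{"x":0.17,"y":-0.18,"az":-0.083}]' 1
python3 -m handwheel '[{"x":0.14,"y":-0.145},{"x":0.14,"y":-0.145},{"x":0.14,"y":-0.145},{},{},{},{},{}]'
python3 - <<'E'
from h import *
p,im=shot("wrist","w1.png");s=arm.read_state();print(s['position'].round(1),R.from_quat(s['ee_rot']).as_matrix().round(3),p['position'].round(1))
print(proj(p,[[544,220,146],[544,221,100]]).round())
E
```

```text
[189.2 595.3 230.6] [[ 0.953 -0.303 -0.   ]
 [-0.303 -0.953 -0.001]
 [ 0.     0.001 -1.   ]] [266.3 570.9 372.3]
[[-214. 1141.]
 [ 431.   40.]]invalid input at $[0]: expected keys x, y, z, ax, ay, az
invalid input at $[0]: expected keys x, y, z, ax, ay, az
```

View pics/w1.png

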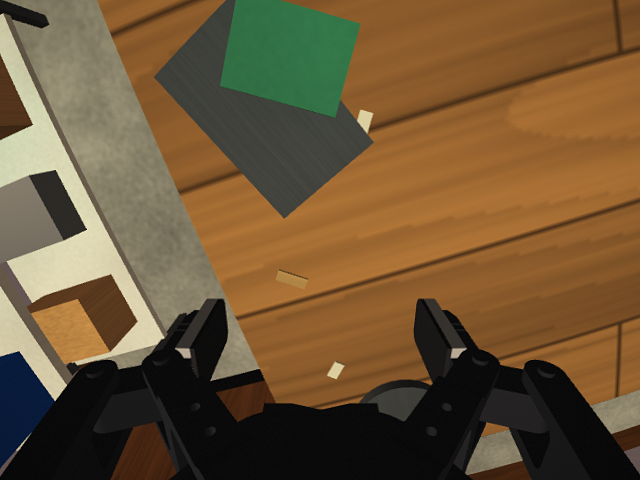

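The move was refused because every row needs all six keys, so the wrist picture only shows the start pose, with the fingertips at (205,320) and (435,320). Retrying with full rows.

```bash
python3 -m handwheel '[{"x":0.17,"y":-0.18,"z":0,"ax":0,"ay":0,"az":-0.083},{"x":0.17,"y":-0.18,"z":0,"ax":0,"ay":0,"az":-0.083},{"x":0.17,"y":-0.18,"z":0,"ax":0,"ay":0,"az":-0.083},{"x":0.17,"y":-0.18,"z":0,"ax":0,"ay":0,"az":-0.083},{"x":0.17,"y":-0.18,"z":0,"ax":0,"ay":0,"az":-0.083},{"x":0.17,"y":-0.18,"z":0,"ax":0,"ay":0,"az":-0.083},{"x":0.17,"y":-0.18,"z":0,"ax":0,"ay":0,"az":-0.083},{"x":0.17,"y":-0.18,"z":0,"ax":0,"ay":0,"az":-0.083}]' 1
python3 -m handwheel '[{"x":0.14,"y":-0.145,"z":0,"ax":0,"ay":0,"az":0},{"x":0.14,"y":-0.145,"z":0,"ax":0,"ay":0,"az":0},{"x":0.14,"y":-0.145,"z":0,"ax":0,"ay":0,"az":0},{"x":0,"y":0,"z":0,"ax":0,"ay":0,"az":0},{"x":0,"y":0,"z":0,"ax":0,"ay":0,"az":0},{"x":0,"y":0,"z":0,"ax":0,"ay":0,"az":0},{"x":0,"y":0,"z":0,"ax":0,"ay":0,"az":0},{"x":0,"y":0,"z":0,"ax":0,"ay":0,"az":0}]'
python3 - <<'E'
from h import *
p,im=shot("wrist","w2.png");s=arm.read_state();print(s['position'].round(1),R.from_quat(s['ee_rot']).as_matrix().round(3),p['position'].round(1))
print(proj(p,[[544,220,146],[544,221,100]]).round())
E
```

```text
clock: 1.0
position: [462.3, 305.9, 231.4]
ee_rot: [0.779, -0.627, -0.0, -0.0]
contact_force: [0.5, 1.3, -0.3]
gripper_width: 85.4
grasp_force: 0.0
clock: 1.8
position: [544.7, 221.5, 231.5]
ee_rot: [0.781, -0.625, -0.0, -0.0]
contact_force: [0.1, -1.2, -0.2]
gripper_width: 85.3
grasp_force: 0.0
[544.8 221.4 231.5] [[ 0.22  -0.976  0.   ]
 [-0.976 -0.22   0.   ]
 [-0.    -0.    -1.   ]] [561.7 141.8 373.3]
[[320. 240.]
 [320. 224.]]
```

View pics/w2.png

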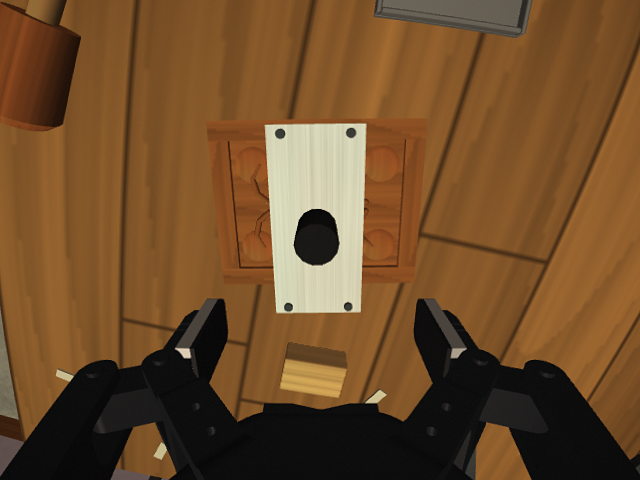

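The wrist view shows the plug's top face at about (317,243), the predicted spot, with the plate's corner screws at (280,133), (351,132), (289,307) and (348,307). I'll compute the correction.

```bash
python3 - <<'E'
from h import *
p=cam("wrist");im=cv2.imread("pics/w2.png");g=im.max(2)
m=np.zeros_like(g);m[100:320,255:372]=((im.min(2)>140))[100:320,255:372]*255
c=max(cv2.findContours(m,0,1)[0],key=cv2.contourArea);a=cv2.approxPolyDP(c,10,True)[:,0];w=onz(p,a,100)
print(a.tolist(),w.round(1).tolist(),w.mean(0))
sc=[]
for u,v in((280,133),(351,132),(348,307),(289,307)):
    q=g[v-8:v+9,u-8:u+9]<110;y,x=np.nonzero(q);sc.append((u-8+x.mean(),v-8+y.mean()))
w=onz(p,sc,100);print(w.round(1).tolist(),'screw centre',w.mean(0))
k=np.zeros_like(g);k[200:275,285:348]=(g<60)[200:275,285:348]*255
y,x=np.nonzero(k[200:275,285:348]);x=x+285;y=y+200
# bottom arc of dark blob = top face rim: fit circle to lower half contour
c=max(cv2.findContours(k,0,1)[0],key=cv2.contourArea)[:,0];lo=c[c[:,1]>242]
W=onz(p,lo,146)[:,:2];A=np.c_[2*W,np.ones(len(W))];s=np.linalg.lstsq(A,(W**2).sum(1),rcond=None)[0]
print('plug',s[:2],np.sqrt(s[2]+s[0]**2+s[1]**2))
E
```

```text
[[265, 125], [276, 311], [359, 311], [365, 124]] [[604.2, 151.2, 100.0], [565.7, 314.0, 100.0], [489.1, 296.6, 100.0], [527.5, 133.2, 100.0]] [546.63503141 223.74520043 100.        ]
[[591.7, 154.9, 100.0], [537.0, 141.8, 100.0], [501.0, 293.9, 100.0], [555.5, 306.7, 100.0]] screw centre [546.27780976 224.3224894  100.        ]
plug [546.51876148 223.23419086] 15.863560601902087
```

```bash
python3 -m handwheel '[{"x":0.009,"y":0.01,"z":-0.1,"ax":0,"ay":0,"az":0},{"x":0,"y":0,"z":-0.15,"ax":0,"ay":0,"az":0},{"x":0,"y":0,"z":-0.15,"ax":0,"ay":0,"az":0},{"x":0,"y":0,"z":-0.12,"ax":0,"ay":0,"az":0},{"x":0,"y":0,"z":-0.1,"ax":0,"ay":0,"az":0},{"x":0,"y":0,"z":0,"ax":0,"ay":0,"az":0},{"x":0,"y":0,"z":0,"ax":0,"ay":0,"az":0},{"x":0,"y":0,"z":0,"ax":0,"ay":0,"az":0}]' 1
python3 -m handwheel '[{"x":0,"y":0,"z":0,"ax":0,"ay":0,"az":0},{"x":0,"y":0,"z":0,"ax":0,"ay":0,"az":0},{"x":0,"y":0,"z":0,"ax":0,"ay":0,"az":0},{"x":0,"y":0,"z":0,"ax":0,"ay":0,"az":0},{"x":0,"y":0,"z":0,"ax":0,"ay":0,"az":0},{"x":0,"y":0,"z":0,"ax":0,"ay":0,"az":0},{"x":0,"y":0,"z":0,"ax":0,"ay":0,"az":0},{"x":0,"y":0,"z":0,"ax":0,"ay":0,"az":0}]' -1
```

```text
clock: 2.65
position: [547.9, 223.4, 108.9]
ee_rot: [0.781, -0.625, 0.001, -0.001]
contact_force: [0.4, 0.9, -0.1]
gripper_width: 85.2
grasp_force: 0.0
clock: 3.45
position: [547.4, 222.7, 108.0]
ee_rot: [0.781, -0.625, 0.0, -0.0]
contact_force: [-1.7, 0.1, 5.8]
gripper_width: 32.8
grasp_force: 59.7
```

The plug is gripped. I'll lift it and look at the bare hole.

```bash
python3 -m handwheel '[{"x":0,"y":0,"z":0.05,"ax":0,"ay":0,"az":0},{"x":0,"y":0,"z":0.15,"ax":0,"ay":0,"az":0},{"x":0,"y":0,"z":0.2,"ax":0,"ay":0,"az":0},{"x":0,"y":0,"z":0.2,"ax":0,"ay":0,"az":0},{"x":0,"y":0,"z":0.15,"ax":0,"ay":0,"az":0},{"x":0,"y":0,"z":0,"ax":0,"ay":0,"az":0},{"x":0,"y":0,"z":0,"ax":0,"ay":0,"az":0},{"x":0,"y":0,"z":0,"ax":0,"ay":0,"az":0}]'
python3 - <<'E'
from h import *
p,im=shot("wrist","w3.png");s=arm.read_state();print(s['position'].round(1))
print(proj(p,[[546.5,223.5,100]]).round())
E
```

```text
clock: 4.25
position: [546.2, 222.2, 255.6]
ee_rot: [0.78, -0.625, -0.001, 0.001]
contact_force: [-0.4, -1.0, -0.7]
gripper_width: 32.3
grasp_force: 59.6
[546.3 222.2 255.4]
[[318. 218.]]
```

View pics/w3.png

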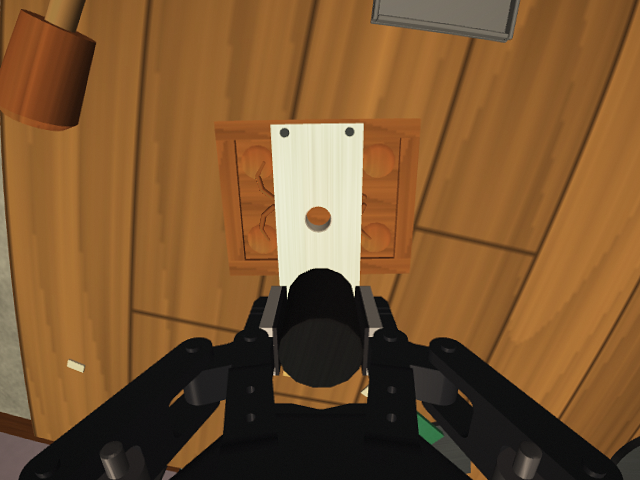

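The bare hole is visible at (318,218), exactly where the estimate predicted. I'll take its centroid and carry the plug to the tray.

```bash
python3 - <<'E'
from h import *
p=cam("wrist");im=cv2.imread("pics/w3.png").astype(int)
m=np.zeros(im.shape[:2],np.uint8);m[198:240,298:340]=((im[...,0]<im[...,2]-25)|(im.max(2)<120))[198:240,298:340]*255
c=max(cv2.findContours(m,0,1)[0],key=cv2.contourArea);w=onz(p,c[:,0],100)[:,:2]
A=np.c_[2*w,np.ones(len(w))];s=np.linalg.lstsq(A,(w**2).sum(1),rcond=None)[0];print(s[:2],np.sqrt(s[2]+s[0]**2+s[1]**2))
E
python3 -m handwheel '[{"x":-0.067,"y":-0.23,"z":0,"ax":0,"ay":0,"az":0},{"x":-0.067,"y":-0.23,"z":0,"ax":0,"ay":0,"az":0},{"x":-0.067,"y":-0.23,"z":0,"ax":0,"ay":0,"az":0},{"x":-0.067,"y":-0.23,"z":0,"ax":0,"ay":0,"az":0},{"x":-0.067,"y":-0.23,"z":0,"ax":0,"ay":0,"az":0},{"x":-0.065,"y":-0.23,"z":0,"ax":0,"ay":0,"az":0},{"x":0,"y":-0.015,"z":-0.2,"ax":0,"ay":0,"az":0},{"x":0,"y":0,"z":-0.2,"ax":0,"ay":0,"az":0}]'
python3 -m handwheel '[{"x":0,"y":0,"z":-0.2,"ax":0,"ay":0,"az":0},{"x":0,"y":0,"z":-0.2,"ax":0,"ay":0,"az":0},{"x":0,"y":0,"z":-0.15,"ax":0,"ay":0,"az":0},{"x":0,"y":0,"z":-0.1,"ax":0,"ay":0,"az":0},{"x":0,"y":0,"z":-0.05,"ax":0,"ay":0,"az":0},{"x":0,"y":0,"z":-0.03,"ax":0,"ay":0,"az":0},{"x":0,"y":0,"z":0,"ax":0,"ay":0,"az":0},{"x":0,"y":0,"z":0,"ax":0,"ay":0,"az":0}]'
```

```text
[545.79806995 224.18524768] 22.44439584794806
clock: 5.1
position: [466.7, -58.0, 176.6]
ee_rot: [0.779, -0.626, 0.001, -0.001]
contact_force: [0.3, 1.2, -1.2]
gripper_width: 32.9
grasp_force: 59.7
clock: 5.9
position: [467.8, -56.3, 32.0]
ee_rot: [0.781, -0.625, 0.001, -0.001]
contact_force: [-0.5, 0.1, -0.2]
gripper_width: 32.9
grasp_force: 59.7
```

```bash
python3 -m handwheel '[{"x":0,"y":0,"z":-0.04,"ax":0,"ay":0,"az":0},{"x":0,"y":0,"z":0,"ax":0,"ay":0,"az":0},{"x":0,"y":0,"z":0,"ax":0,"ay":0,"az":0},{"x":0,"y":0,"z":0,"ax":0,"ay":0,"az":0},{"x":0,"y":0,"z":0,"ax":0,"ay":0,"az":0},{"x":0,"y":0,"z":0,"ax":0,"ay":0,"az":0},{"x":0,"y":0,"z":0,"ax":0,"ay":0,"az":0},{"x":0,"y":0,"z":0,"ax":0,"ay":0,"az":0}]'
python3 -m handwheel '[{"x":0,"y":0,"z":0,"ax":0,"ay":0,"az":0},{"x":0,"y":0,"z":0,"ax":0,"ay":0,"az":0},{"x":0,"y":0,"z":0,"ax":0,"ay":0,"az":0},{"x":0,"y":0,"z":0,"ax":0,"ay":0,"az":0},{"x":0,"y":0,"z":0,"ax":0,"ay":0,"az":0},{"x":0,"y":0,"z":0,"ax":0,"ay":0,"az":0},{"x":0,"y":0,"z":0,"ax":0,"ay":0,"az":0},{"x":0,"y":0,"z":0,"ax":0,"ay":0,"az":0}]' 0.5
python3 -m handwheel '[{"x":0,"y":0,"z":0.1,"ax":0,"ay":0,"az":0},{"x":0,"y":0,"z":0.2,"ax":0,"ay":0,"az":0},{"x":0,"y":0,"z":0.25,"ax":0,"ay":0,"az":0},{"x":0,"y":0,"z":0.25,"ax":0,"ay":0,"az":0},{"x":0,"y":0,"z":0.25,"ax":0,"ay":0,"az":0},{"x":0,"y":0,"z":0.2,"ax":0,"ay":0,"az":0},{"x":0,"y":0,"z":0,"ax":0,"ay":0,"az":0},{"x":0,"y":0,"z":0,"ax":0,"ay":0,"az":0}]' 1
python3 - <<'E'
from h import *
p,im=shot("wrist","w4.png");s=arm.read_state();print(s['position'].round(1))
print(proj(p,[[466,-57,5],[546,-373,180]]).round())
cv2.imwrite("pics/c4.png",cv2.cvtColor(np.hstack([cv2.resize(im,(400,300)),cv2.resize(cv2.cvtColor(cv2.imread("pics/w3.png"),4)[188:248,278:358],(400,300))]),4))
E
```

```text
clock: 6.7
position: [467.2, -56.4, 23.4]
ee_rot: [0.78, -0.625, 0.0, -0.0]
contact_force: [-0.5, 0.2, -0.8]
gripper_width: 32.7
grasp_force: 59.7
clock: 7.5
position: [467.1, -56.4, 23.3]
ee_rot: [0.78, -0.625, 0.0, 0.0]
contact_force: [0.0, 0.2, 0.1]
gripper_width: 64.0
grasp_force: 0.0
clock: 8.3
position: [467.0, -56.2, 273.8]
ee_rot: [0.78, -0.625, 0.0, -0.001]
contact_force: [0.1, -2.0, -0.4]
gripper_width: 85.5
grasp_force: 0.0
[466.3 -56.3 272.5]
[[ 321.  192.]
 [ 306. -267.]]
```

View pics/c4.png

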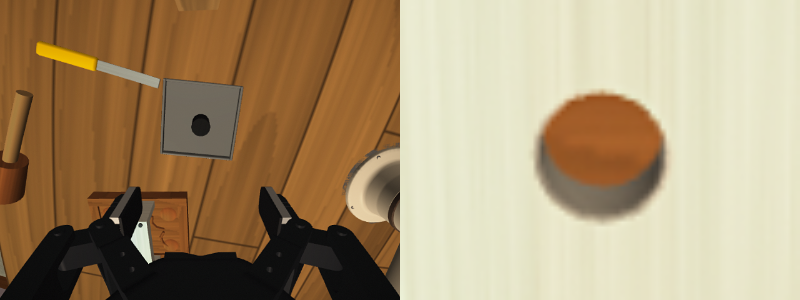

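The plug stands in the middle of the tray (left panel, (200,125)). The right panel shows the open hole centred at about (318,219), so the bore is near (546.4,224). Next stop is above the square probe.

```bash
python3 -m handwheel '[{"x":0.057,"y":-0.226,"z":0,"ax":0,"ay":0,"az":0},{"x":0.057,"y":-0.226,"z":0,"ax":0,"ay":0,"az":0},{"x":0.057,"y":-0.226,"z":0,"ax":0,"ay":0,"az":0},{"x":0.057,"y":-0.226,"z":0,"ax":0,"ay":0,"az":0},{"x":0.057,"y":-0.226,"z":0,"ax":0,"ay":0,"az":0},{"x":0.057,"y":-0.226,"z":0,"ax":0,"ay":0,"az":0},{"x":0.057,"y":-0.226,"z":0,"ax":0,"ay":0,"az":0},{"x":0,"y":0,"z":0,"ax":0,"ay":0,"az":0}]'
python3 -m handwheel '[{"x":0,"y":0,"z":0,"ax":0,"ay":0,"az":0},{"x":0,"y":0,"z":0,"ax":0,"ay":0,"az":0},{"x":0,"y":0,"z":0,"ax":0,"ay":0,"az":0},{"x":0,"y":0,"z":0,"ax":0,"ay":0,"az":0},{"x":0,"y":0,"z":0,"ax":0,"ay":0,"az":0},{"x":0,"y":0,"z":0,"ax":0,"ay":0,"az":0},{"x":0,"y":0,"z":0,"ax":0,"ay":0,"az":0},{"x":0,"y":0,"z":0,"ax":0,"ay":0,"az":0}]'
python3 - <<'E'
from h import *
p,im=shot("wrist","w5.png");s=arm.read_state();print(s['position'].round(1))
print(proj(p,[[546,-373,180]]).round())
E
```

```text
clock: 9.15
position: [546.4, -377.1, 267.8]
ee_rot: [0.779, -0.627, -0.003, 0.001]
contact_force: [-0.4, 0.1, -0.4]
gripper_width: 85.6
grasp_force: 0.0
clock: 9.95
position: [546.9, -372.7, 273.4]
ee_rot: [0.781, -0.625, 0.0, -0.0]
contact_force: [-1.5, -0.5, -0.4]
gripper_width: 85.3
grasp_force: 0.0
[ 546.9 -372.7  273.4]
[[320. 238.]]
```

View pics/w5.png

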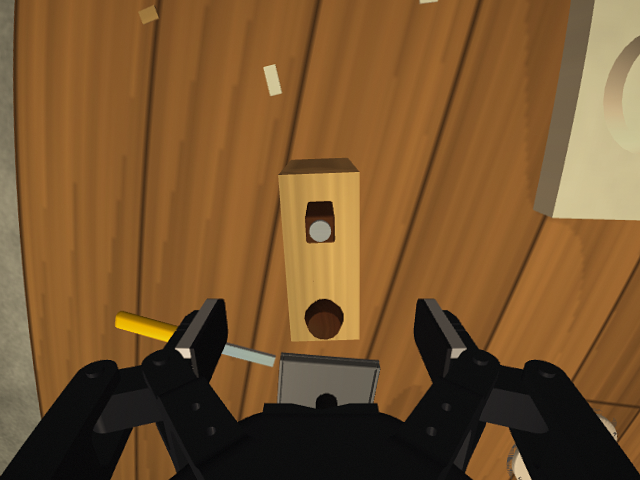

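The wrist view shows the square handle's top face at about (320,231), centred on its light cap, with the round handle at (324,319). I'll compute the handle centre and rack yaw.

```bash
python3 - <<'E'
from h import *
p=cam("wrist");im=cv2.imread("pics/w5.png").astype(int)
# silver cap
b=im.min(2)[215:250,300:342];sat=(im.max(2)-im.min(2))[215:250,300:342]
n,l,st,ce=cv2.connectedComponentsWithStats(((b>100)&(sat<40)).astype(np.uint8))
for i in range(1,n):
    if st[i,4]>50: print(st[i],ce[i]+[300,215],onz(p,ce[i]+[300,215],180))
m=np.zeros(im.shape[:2],np.uint8);m[195:250,296:345]=(im[...,2]<120)[195:250,296:345]|((im.max(2)-im.min(2))<40)[195:250,296:345];m*=255
c=max(cv2.findContours(m,0,1)[0],key=cv2.contourArea);lo=c[:,0][c[:,0,1]>218]
x0,x1,y1=lo[:,0].min(),lo[:,0].max(),lo[:,1].max();print(x0,x1,y1)
print('face bottom corners',onz(p,[(x0,y1),(x1,y1)],180).round(1))
w=onz(p,[(279,175),(357,172),(358,340),(291,341)],130);print(w.round(1),w.mean(0),[np.degrees(np.arctan2(*(w[j]-w[i])[1::-1])).round(1) for i,j in((0,3),(1,2),(1,0),(2,3))])
E
```

```text
[ 10   6  21  21 345] [319.82318841 230.79130435] [[ 547.50550115 -378.95009559  180.        ]]
305 334 242
face bottom corners [[ 556.5 -367.9  180. ]
 [ 535.1 -372.6  180. ]]
[[ 589.2 -404.7  130. ]
 [ 524.6 -421.8  130. ]
 [ 480.3 -257.5  130. ]
 [ 547.  -241.3  130. ]] [ 535.268871   -331.33256985  130.        ] [np.float64(104.5), np.float64(105.1), np.float64(14.8), np.float64(13.6)]
```

```bash
python3 -m handwheel '[{"x":0.004,"y":-0.034,"z":-0.08,"ax":0,"ay":0,"az":0.01},{"x":0,"y":0,"z":-0.15,"ax":0,"ay":0,"az":0},{"x":0,"y":0,"z":-0.15,"ax":0,"ay":0,"az":0},{"x":0,"y":0,"z":-0.15,"ax":0,"ay":0,"az":0},{"x":0,"y":0,"z":-0.1,"ax":0,"ay":0,"az":0},{"x":0,"y":0,"z":-0.05,"ax":0,"ay":0,"az":0},{"x":0,"y":0,"z":0,"ax":0,"ay":0,"az":0},{"x":0,"y":0,"z":0,"ax":0,"ay":0,"az":0}]' 1
python3 -m handwheel '[{"x":0,"y":0,"z":0,"ax":0,"ay":0,"az":0},{"x":0,"y":0,"z":0,"ax":0,"ay":0,"az":0},{"x":0,"y":0,"z":0,"ax":0,"ay":0,"az":0},{"x":0,"y":0,"z":0,"ax":0,"ay":0,"az":0},{"x":0,"y":0,"z":0,"ax":0,"ay":0,"az":0},{"x":0,"y":0,"z":0,"ax":0,"ay":0,"az":0},{"x":0,"y":0,"z":0,"ax":0,"ay":0,"az":0},{"x":0,"y":0,"z":0,"ax":0,"ay":0,"az":0}]' -1
```

```text
clock: 10.8
position: [548.4, -380.1, 138.5]
ee_rot: [0.785, -0.619, 0.001, -0.0]
contact_force: [0.0, -0.3, 0.1]
gripper_width: 85.4
grasp_force: 0.0
clock: 11.6
position: [548.1, -379.7, 137.8]
ee_rot: [0.785, -0.619, 0.001, -0.0]
contact_force: [-0.1, -0.8, 2.1]
gripper_width: 21.3
grasp_force: 59.5
```

```bash
python3 -m handwheel '[{"x":0,"y":0,"z":0.05,"ax":0,"ay":0,"az":0},{"x":0,"y":0,"z":0.1,"ax":0,"ay":0,"az":0},{"x":0,"y":0,"z":0.15,"ax":0,"ay":0,"az":0},{"x":0,"y":0,"z":0.15,"ax":0,"ay":0,"az":0},{"x":0,"y":0,"z":0.15,"ax":0,"ay":0,"az":0},{"x":0,"y":0,"z":0.15,"ax":0,"ay":0,"az":0},{"x":0,"y":0,"z":0.1,"ax":0,"ay":0,"az":0},{"x":0,"y":0,"z":0,"ax":0,"ay":0,"az":0}]'
python3 -m handwheel '[{"x":0,"y":0,"z":0,"ax":0,"ay":0,"az":0},{"x":0,"y":0,"z":0,"ax":0,"ay":0,"az":0},{"x":0,"y":0,"z":0,"ax":0,"ay":0,"az":0},{"x":0,"y":0,"z":0,"ax":0,"ay":0,"az":0},{"x":0,"y":0.1,"z":0,"ax":0,"ay":0,"az":0},{"x":0,"y":0.2,"z":0,"ax":0,"ay":0,"az":0},{"x":0,"y":0.2,"z":0,"ax":0,"ay":0,"az":0},{"x":0,"y":0.2,"z":0,"ax":0,"ay":0,"az":0}]'
python3 -m handwheel '[{"x":0,"y":0.24,"z":0,"ax":0,"ay":0,"az":0},{"x":0,"y":0.24,"z":0,"ax":0,"ay":0,"az":0},{"x":0,"y":0.24,"z":0,"ax":0,"ay":0,"az":0},{"x":0,"y":0.24,"z":0,"ax":0,"ay":0,"az":0},{"x":0,"y":0.24,"z":0,"ax":0,"ay":0,"az":0},{"x":0,"y":0.24,"z":0,"ax":0,"ay":0,"az":0},{"x":0,"y":0.24,"z":0,"ax":0,"ay":0,"az":0},{"x":0,"y":0.2,"z":0,"ax":0,"ay":0,"az":0}]'
python3 -m handwheel '[{"x":0,"y":0.2,"z":0,"ax":0,"ay":0,"az":0},{"x":-0.009,"y":0.15,"z":0,"ax":0,"ay":0,"az":0},{"x":0,"y":0.05,"z":0,"ax":0,"ay":0,"az":0},{"x":0,"y":0,"z":0,"ax":0,"ay":0,"az":0},{"x":0,"y":0,"z":0,"ax":0,"ay":0,"az":0},{"x":0,"y":0,"z":0,"ax":0,"ay":0,"az":0},{"x":0,"y":0,"z":0,"ax":0,"ay":0,"az":0},{"x":0,"y":0,"z":0,"ax":0,"ay":0,"az":0}]'
python3 - <<'E'
from h import *
s=arm.read_state();P=s['position'];print(P.round(1))
p,im=shot("wrist","w6.png")
tip=P-[0,0,116];print(proj(p,[tip,[546.4,224,100],P]).round())
q,i2=shot("scene","s6.png");print(proj(q,[tip,P,P-[0,0,10]]).round())
u,v=proj(q,[P-[0,0,20]])[0].astype(int)
c=i2[v-70:v+130,u-100:u+100]
cv2.imwrite("pics/c6.png",cv2.cvtColor(np.hstack([cv2.resize(im[100:400,170:470],(400,400)),cv2.resize(c,(400,400))]),4));print(u,v)
E
```

```text
clock: 12.4
position: [548.5, -380.2, 311.0]
ee_rot: [0.785, -0.619, 0.003, -0.001]
contact_force: [0.3, -0.3, -1.9]
gripper_width: 21.2
grasp_force: 59.4
clock: 13.2
position: [547.4, -238.4, 306.7]
ee_rot: [0.785, -0.619, -0.0, 0.0]
contact_force: [1.3, 1.2, -1.9]
gripper_width: 21.9
grasp_force: 59.3
clock: 14.0
position: [547.2, 138.8, 307.1]
ee_rot: [0.786, -0.619, -0.0, 0.0]
contact_force: [0.8, -0.1, -1.8]
gripper_width: 21.1
grasp_force: 59.3
clock: 14.8
position: [546.0, 215.5, 307.5]
ee_rot: [0.785, -0.62, 0.0, -0.0]
contact_force: [1.1, 0.9, -1.2]
gripper_width: 21.6
grasp_force: 59.3
[546.  215.5 307.5]
[[319. 230.]
 [317. 211.]
 [318. 302.]]
[[391. 163.]
 [398. 114.]
 [397. 119.]]
396 123
```

View pics/c6.png

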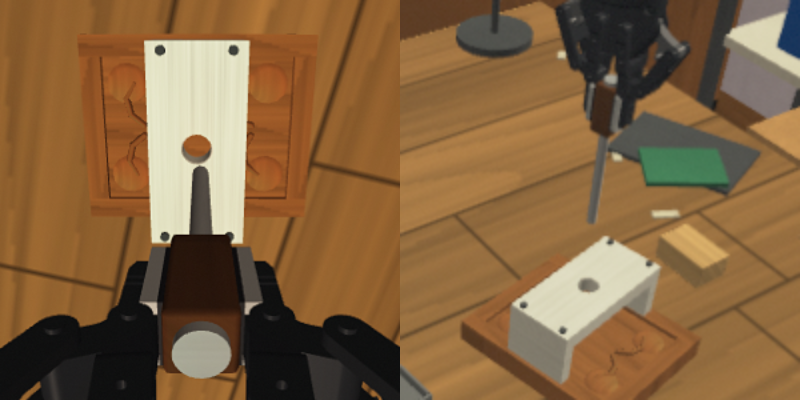

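In the left panel the rod tip is at wrist (320,226) and the hole at (317,212). In the right panel the tip is at scene (391,164). Both match the predictions to about 1 px, so the probe hangs straight. I'll do one precise check of the tip and hole.

```bash
python3 - <<'E'
from h import *
p=cam("wrist");P=arm.read_state()['position'];print(P.round(1))
im=cv2.imread("pics/w6.png").astype(int);g=im.max(2)
for v in (228,234,240,246,252,260,268):
    x=[u for u in range(300,342) if g[v,u]<160]; print(v,x[0],x[-1],(x[0]+x[-1])/2, 'axis col pred')
# predicted axis columns vs rows
print([tuple(proj(p,P-[0,0,d])[0].round(1)) for d in (116,100,80,60,40,20)])
print('rod top row at col 320', [v for v in range(215,240) if g[v,320]<160][:2])
m=np.zeros(g.shape,np.uint8);m[195:224,300:336]=(im[...,0]<170)[195:224,300:336]*255
c=max(cv2.findContours(m,0,1)[0],key=cv2.contourArea)
x,y,w,h=cv2.boundingRect(c);print(x,y,w,h,onz(p,(x+(w-1)/2,y+(h-1)/2),100))
r=proj(p,np.array([[546.4,224,100]])+12*np.c_[np.cos(np.arange(0,6.3,.1)),np.sin(np.arange(0,6.3,.1)),0*np.arange(0,6.3,.1)]);print(r.min(0),r.max(0))
E
```

```text
[546.  215.8 307.5]
228 315 325 320.0 axis col pred
234 314 326 320.0 axis col pred
240 314 326 320.0 axis col pred
246 314 327 320.5 axis col pred
252 313 327 320.0 axis col pred
260 313 327 320.0 axis col pred
268 312 328 320.0 axis col pred
[(np.float64(318.9), np.float64(229.5)), (np.float64(318.8), np.float64(235.8)), (np.float64(318.7), np.float64(244.8)), (np.float64(318.6), np.float64(255.3)), (np.float64(318.4), np.float64(267.8)), (np.float64(318.3), np.float64(282.9))]
rod top row at col 320 [215, 216]
306 201 23 23 [[546.28825327 225.08407364 100.        ]]
[306.07080435 200.19803333] [328.19117719 221.66452334]
```

The tip sits about 1 mm toward −x relative to the hole. I'll centre it, lower to just above the plate, and look again.

```bash
python3 -m handwheel '[{"x":0.005,"y":0.044,"z":0,"ax":0,"ay":0,"az":0},{"x":0,"y":0,"z":-0.05,"ax":0,"ay":0,"az":0},{"x":0,"y":0,"z":-0.1,"ax":0,"ay":0,"az":0},{"x":0,"y":0,"z":-0.1,"ax":0,"ay":0,"az":0},{"x":0,"y":0,"z":-0.08,"ax":0,"ay":0,"az":0},{"x":0,"y":0,"z":-0.05,"ax":0,"ay":0,"az":0},{"x":0,"y":0,"z":0,"ax":0,"ay":0,"az":0},{"x":0,"y":0,"z":0,"ax":0,"ay":0,"az":0}]'
python3 -m handwheel '[{"x":0,"y":0,"z":0,"ax":0,"ay":0,"az":0},{"x":0,"y":0,"z":0,"ax":0,"ay":0,"az":0},{"x":0,"y":0,"z":0,"ax":0,"ay":0,"az":0},{"x":0,"y":0,"z":0,"ax":0,"ay":0,"az":0},{"x":0,"y":0,"z":0,"ax":0,"ay":0,"az":0},{"x":0,"y":0,"z":0,"ax":0,"ay":0,"az":0},{"x":0,"y":0,"z":0,"ax":0,"ay":0,"az":0},{"x":0,"y":0,"z":0,"ax":0,"ay":0,"az":0}]'
python3 - <<'E'
from h import *
s=arm.read_state();P=s['position'];print(P.round(1))
p,im=shot("wrist","w7.png")
print(proj(p,[P-[0,0,116],[546.3,224.5,100]]).round(1))
q,i2=shot("scene","s7.png");print(proj(q,[P-[0,0,116],[546.3,224.5,100]]).round(1))
u,v=proj(q,[[546.3,224.5,100]])[0].astype(int)
cv2.imwrite("pics/c7.png",cv2.cvtColor(np.hstack([cv2.resize(im[180:260,280:360],(400,400),interpolation=2),cv2.resize(i2[v-40:v+40,u-40:u+40],(400,400),interpolation=2)]),4));print(u,v)
E
```

```text
clock: 15.7
position: [547.3, 225.4, 231.6]
ee_rot: [0.785, -0.619, 0.0, -0.0]
contact_force: [-0.4, -0.0, -2.0]
gripper_width: 21.4
grasp_force: 59.1
clock: 16.5
position: [546.9, 225.2, 231.3]
ee_rot: [0.785, -0.619, 0.0, 0.0]
contact_force: [0.3, 1.1, -1.6]
gripper_width: 21.8
grasp_force: 59.1
[546.9 225.2 231.3]
[[318.8 229.6]
 [319.8 223.6]]
[[390.  189.3]
 [388.8 194.4]]
388 194
```

View pics/c7.png

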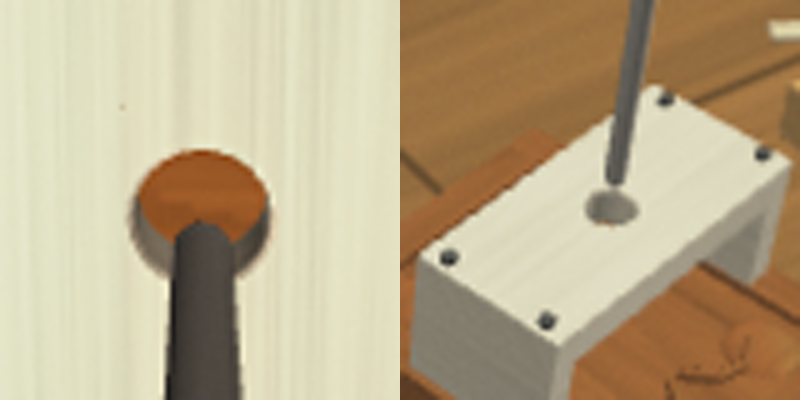

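The left panel shows the tip centred under the hole to within about 1 px (205 against 200 at 5×, i.e. 0.8 mm toward −x). The scene view agrees. I'll make a small correction and lower about 63 mm.

```bash
python3 -m handwheel '[{"x":0.004,"y":-0.002,"z":0,"ax":0,"ay":0,"az":0},{"x":0,"y":0,"z":-0.04,"ax":0,"ay":0,"az":0},{"x":0,"y":0,"z":-0.05,"ax":0,"ay":0,"az":0},{"x":0,"y":0,"z":-0.05,"ax":0,"ay":0,"az":0},{"x":0,"y":0,"z":-0.05,"ax":0,"ay":0,"az":0},{"x":0,"y":0,"z":-0.05,"ax":0,"ay":0,"az":0},{"x":0,"y":0,"z":-0.05,"ax":0,"ay":0,"az":0},{"x":0,"y":0,"z":-0.025,"ax":0,"ay":0,"az":0}]'
python3 -m handwheel '[{"x":0,"y":0,"z":0,"ax":0,"ay":0,"az":0},{"x":0,"y":0,"z":0,"ax":0,"ay":0,"az":0},{"x":0,"y":0,"z":0,"ax":0,"ay":0,"az":0},{"x":0,"y":0,"z":0,"ax":0,"ay":0,"az":0},{"x":0,"y":0,"z":0,"ax":0,"ay":0,"az":0},{"x":0,"y":0,"z":0,"ax":0,"ay":0,"az":0},{"x":0,"y":0,"z":0,"ax":0,"ay":0,"az":0},{"x":0,"y":0,"z":0,"ax":0,"ay":0,"az":0}]'
python3 - <<'E'
from h import *
s=arm.read_state();P=s['position'];print(P.round(1),s['joint_vel'].round(3))
p,im=shot("wrist","w8.png");q,i2=shot("scene","s8.png")
print(proj(p,[P-[0,0,131.3],[546.5,224.5,100]]),proj(q,[P-[0,0,131.3],P-[0,0,116]]))
cv2.imwrite("pics/c8.png",cv2.cvtColor(np.hstack([cv2.resize(im[180:260,280:360],(400,400),interpolation=2),cv2.resize(i2[150:250,340:440],(400,400),interpolation=2)]),4))
E
```

```text
clock: 17.4
position: [547.2, 224.5, 166.7]
ee_rot: [0.785, -0.619, -0.0, 0.001]
contact_force: [-0.1, 0.7, -1.8]
gripper_width: 21.5
grasp_force: 59.3
clock: 18.2
position: [547.7, 224.8, 168.4]
ee_rot: [0.785, -0.619, 0.0, -0.0]
contact_force: [0.9, -0.8, -2.0]
gripper_width: 21.4
grasp_force: 59.3
[547.7 224.8 168.4] [ 0.001 -0.001  0.001  0.001  0.001  0.001]
[[318.95324435 224.18660703]
 [320.50328449 250.65224844]] [[386.0453927  214.70591568]
 [386.80744368 210.00727232]]
```

View pics/c8.png

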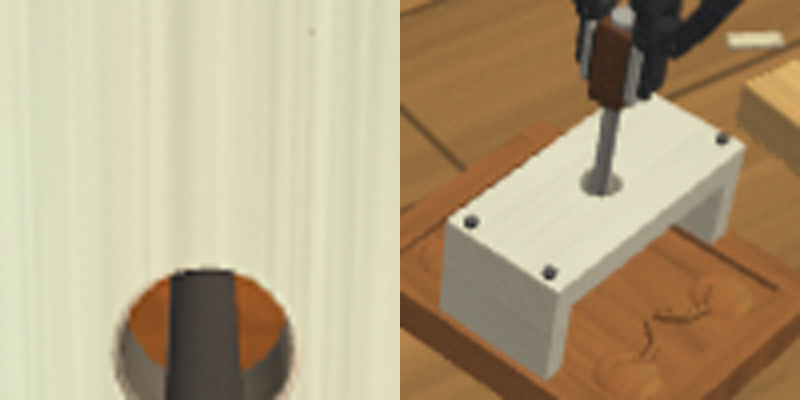

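The rod passes through the hole with clear gaps on both sides (hole centre 204, rod 203 at 5×). The tip is at about z = 51 mm, or 29 mm below the plate's underside, and the arm is still. I'm handing the job in.

```bash
python3 -c "from bench import arm; print(arm.job_done())"
```

```text
the job is handed in; nothing more can be done
None
```

The job is handed in, with no verdict returned: the plug stands in the tray, and the square probe is held still and centred in the guide hole, its tip about 29 mm below the plate's underside by calculation.

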